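# Gauge two fired lamp sleeves and put them away by result

## Robot

A 6-joint arm with a two-finger parallel gripper is mounted at the origin on the work surface. World frame = base frame: x ahead of the robot, y to its left, z up, the work surface at z = 0. Lengths are in m, angles in rad, forces in N, time in s.
With the tool pointing down it reaches from about 0.3 to 0.875 m from the base axis. Payload 6.4 kg.
Tool frame: the origin (TCP) lies midway between the tips of the shut fingers; the grasp point (between the pads) lies 19 mm behind it; z points along the fingers, y is the line along which they close (so a half turn about z gives the same grasp; the last joint's range is limited). The gripper opens to 85 mm and grips with 20 to 120 N. Pads are 22 mm wide; open, the fingers measure 114 mm over their backs; the gripper's body (76 mm by 85 mm) begins 54 mm behind the grasp point. The pads swing forward as they close: fully open they stand 13 mm farther back than shut.
Start: joints at [-1.368, 0.181, 1.607, -0, 1.354, -0.206], TCP at [0.229, -0.528, 0.231] pointing down, gripper open.
Joint ranges: [-2.99, 2.99], [-0.89, 2.07], [0.3, 2.58], [-1.14, 4.28], [0, 2.63], [-3.12, 3.12]. Speed limits (rad/s): [2.57, 2.57, 3.01, 3.14, 3.14, 3.14].

## Interface

Orientations are given as a unit quaternion [w, x, y, z].
In Python, from bench import sensors, vision, ctrl gives the robot as it stands.
- The arm moves only by the tool carry_out, never from a script. Its argument "deltas" is text: rows parted by semicolons, each of 7 numbers parted by spaces: the shift along the tool's x, y, z in mm, then the turn, a rotation vector about the tool's x, y, z in rad, then the closure, from 0 (fully open) to 1 (shut). In form: tx ty tz ax ay az claw; .... A call has 1 to 12 rows; each row is the pose to reach, as a shift and turn from the pose commanded when the call began, along the tool's axes at that moment; what a row does not reach only later rows make up. A row lasts 1/8 s, in which the tool goes at most 62.5 mm and 10.7 degrees, less where a joint would pass 70% of its speed; a pose out of reach is approached as far as the arm can. A call with a gripper value outside its range is refused whole. The fingers move at their own pace and stop on an object; the grip force is fixed at half the most. Time passes only in rows, so rows that repeat a pose let the fingers close. It gives the time, the measured TCP pose, the force, the opening and the grip force at its end, in the units of the state.
- sensors.get_obs(): the state, without advancing time (a new reading comes with each control period).
- vision.camera(name): name is "scene" or "top" or "wrist"; returns the picture (400x640x3 uint8, blue, green, red); there is no depth.
- vision.camera_model(name): a dict with "K" (3x3 intrinsics, pixels), "extrinsics" (4x4, takes a point from world to camera coordinates); the wrist camera has in their place "hand_eye" (4x4, takes a point from camera to tool coordinates, whose origin is the TCP and whose axes are the flange's). Camera axes: x right, y down, z forward; pixel columns grow to the right and rows downward; lengths in m; the calibration is good to about 2 mm. The wrist camera is an equidistant fisheye: a pixel r from the principal point sees the ray r / f radians off the axis. A picture is of the moment at which its call begins: read the wrist's pose just before it. camera_model takes no time and is no camera call.
- ctrl.hand_in(): hands the job in; it is judged then, once.
The state is a dict: "time_s": time; "q": joint angles; "dq": joint speeds; "joint_efforts": joint torques, N m; "eef_pos": TCP position; "eef_rot": TCP orientation; "wrist_force": force on the tool from outside, world axes, zero at the start; "torque": the same for the moment, N m; "opening": opening from 0.0 (shut) to 1.0 (fully open); "grasp_force": force on a finger pad.
Only numpy, scipy, OpenCV 4.12 (cv2) and the standard library are available. Lean on these libraries where they do the work, as an engineer would, in place of code of your own. Each camera call takes 0.05 s, during which the arm holds its last target. There are 200 camera calls.

## Task

Two fired terracotta lamp sleeves stand on the ware board. Take them one at a time: slide the sleeve squarely down the leaning gauge pin as far as it goes without forcing, then put it away before trying the next - a sleeve that goes fully home against the flange is good and is packed upright in the empty place in the wooden crate, one that stops on the pin's shoulder is tight and is stood upright in the middle of the banding wheel for reaming. Set them down, do not drop them, and leave the packed pieces and everything else standing as they are.

Things in the scene. Friction and masses are not known exactly. Their poses are not given: they have to be found in the camera images.
- sleeve_a: one of two fired terracotta sleeves to be gauged: straight open tube, 42 mm outside diameter, 64 mm tall, thin white band near each end, about 0.13 kg, upright on the ware board. Both look alike outside; the bore is either 24 mm (good) or 15 mm (tight): the gauge tells which. Take them in either order. Origin: centre of its lower end face; z up along its axis
- sleeve_b: the other terracotta sleeve to be gauged, same outside size and origin as sleeve_a; bore either 24 mm or 15 mm
- gauge_pin: fixed stepped gauge pin, leaning 30 degrees from vertical towards the robot. Origin: on the pin's axis in the face of the steel flange (54 mm diameter) at its foot, 62 mm up; z runs out along the pin, y is level. Steel body 20 mm diameter from 0 to 37 mm, flat shoulder (1.3 mm chamfer) at 37 mm, brass nose 11 mm diameter from there to 52 mm. A good sleeve ends at 0
- pin_shoulder (a point): middle of the pin's flat shoulder, on its axis 37 mm above the flange, axes as gauge_pin. A tight sleeve passes over the brass nose only and stops here, its lower end face at this point; a good one (2 mm play all round) slides on down to the flange
- gauge: the gauge's fixed green cast stand under the pin, footprint 110 mm (its x) by 90 mm (its y), the whole less than 115 mm tall with the pin. Origin: centre of its underside; the pin leans towards its -x
- board: fixed wooden ware board, 110 mm (its x) by 250 mm (its y), 14 mm thick, lying flat on the table; the two sleeves stand on it, more than 110 mm apart. Origin: centre of its underside
- crate: fixed shallow wooden packing crate, 202 mm long (its x), 68 mm wide (its y), walls 8 mm thick and 28 mm high, floor 6 mm. One row of pieces stands in it: packed_blue at x -70 mm, packed_grey at -25 mm, the empty place at +22 mm, packed_finial at +69 mm. Crate and banding wheel may swap sides of the table. Origin: centre of its underside
- empty_place (a point): the empty place in the crate, 52 mm wide along the crate's x between packed_grey and packed_finial, and 52 mm across between the long walls: point on the crate's inner floor at its middle, axes as the crate's. A gripper lowering a sleeve here should close across the row (along y)
- wheel_centre (a point): centre of the top face of the banding wheel's wooden head (210 mm diameter, 90 mm above the table, level), on its axis. The head turns freely with a little friction on its iron foot; rings are turned into it round the centre
- packed_blue: blue glazed sleeve, 42 mm diameter, 64 mm tall, already packed in the crate; loose. Origin: centre of its underside
- packed_grey: grey glazed sleeve, 42 mm diameter, 64 mm tall, already packed in the crate; loose. Origin: centre of its underside
- packed_finial: terracotta finial, 42 mm diameter at the foot, 70 mm tall, already packed in the crate; loose. Origin: centre of its underside
- glazed_tile: loose glazed tile 140 x 140 x 12 mm lying on the table, not to be disturbed. Origin: centre of its underside
- glaze_bulb: blue glaze bulb, 68 mm diameter, 98 mm tall, standing nozzle up, not to be disturbed. Origin: centre of its underside
- clay_cup: terracotta cup, 72 mm diameter, 75 mm tall, not to be disturbed. Origin: centre of its underside
- glaze_bowl: white bowl, 110 mm diameter, 50 mm tall, not to be disturbed. Origin: centre of its underside
- glaze_brush: glaze brush, 190 mm long, lying along its x, not to be disturbed. Origin: under its middle

How it is judged:
By the outcome, as a careful person would: the job done as asked, in the order asked, and still so for the second after the job is handed in, with the robot touching nothing.
It also fails if it takes over 64 s, if anything falls off the work surface, if the arm or the gripper's body presses on something with over 40 N, if the wrist force passes 120 N, or if a joint passes its speed limit or range.

## Working session

There is one attempt and no reset: what is moved stays moved. The work goes in short steps, Python scripts to look and compute and a tool call to move; the robot and the scene stay as the last step left them, time stands still between calls to the robot, and variables do not carry over. Pictures are saved under pics/ and viewed, at most 10 in all, crops included, and the job is handed in when it is done.

Besides the shell and the picture viewer there is one more tool, called after "Emit:" as name(argument=value, ...) on one line, values as JSON. carry_out: Moves the arm, as the interface text tells. Its arguments: {"type":"object","properties":{"deltas":{"type":"string"}},"required":["deltas"]}

```bash
mkdir -p pics; ls; python3 - <<'E'
from bench import sensors, vision, ctrl
import cv2,numpy as np
np.set_printoptions(precision=4,suppress=True)
for n in("scene","top"):
    cv2.imwrite(f"pics/{n}0.png",vision.camera(n))
    m=vision.camera_model(n);print(n,m["K"],m["extrinsics"])
m=vision.camera_model("wrist");print(m)
print(sensors.get_obs())
E
```

```text
pics
scene [[395.6077   0.     317.8771]
 [  0.     395.6077 194.0842]
 [  0.       0.       1.    ]] [[ 0.7883  0.6153  0.0005 -0.4336]
 [ 0.3825 -0.4893 -0.7838 -0.1191]
 [-0.482   0.618  -0.621   1.4974]
 [ 0.      0.      0.      1.    ]]
top [[421.1239   0.     318.138 ]
 [  0.     421.1239 200.238 ]
 [  0.       0.       1.    ]] [[-0.0141 -0.9998  0.0146  0.0033]
 [-0.9854  0.0114 -0.1698  0.5382]
 [ 0.1696 -0.0168 -0.9854  1.2738]
 [ 0.      0.      0.      1.    ]]
{'K': array([[309.7069,   0.    , 319.3402],
       [  0.    , 309.7069, 197.6489],
       [  0.    ,   0.    ,   1.    ]]), 'hand_eye': array([[ 0.0004, -0.9628, -0.2703,  0.0698],
       [ 1.    ,  0.0003,  0.0004, -0.    ],
       [-0.0003, -0.2703,  0.9628, -0.1418],
       [ 0.    ,  0.    ,  0.    ,  1.    ]])}
{'time_s': 0.1, 'q': array([-1.3683,  0.1815,  1.6079,  0.    ,  1.3538, -0.2063]), 'dq': array([ 0.0015,  0.0001, -0.0039, -0.0007,  0.0008, -0.0002]), 'joint_efforts': array([  0.0004, -44.5878, -35.2237,  -0.0005,   0.0041,   0.    ]), 'eef_pos': array([ 0.2285, -0.5271,  0.2305]), 'eef_rot': array([-0.0008,  0.9792,  0.203 ,  0.    ]), 'wrist_force': array([ 0.6479, -0.6222,  0.135 ]), 'torque': array([ 0.0057, -0.032 , -0.0169]), 'grasp_force': 0.0, 'opening': 0.9991534799240877}
```

View pics/scene0.png

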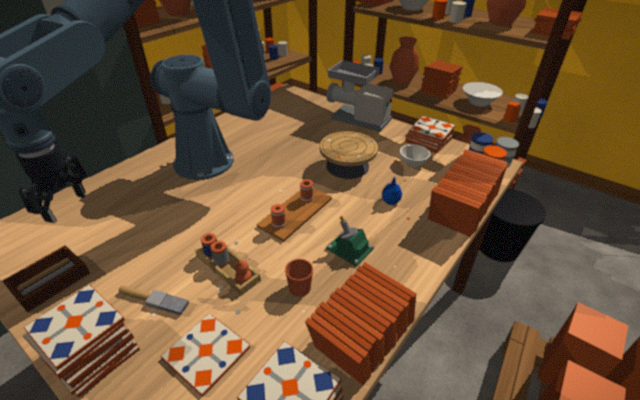

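View pics/top0.png

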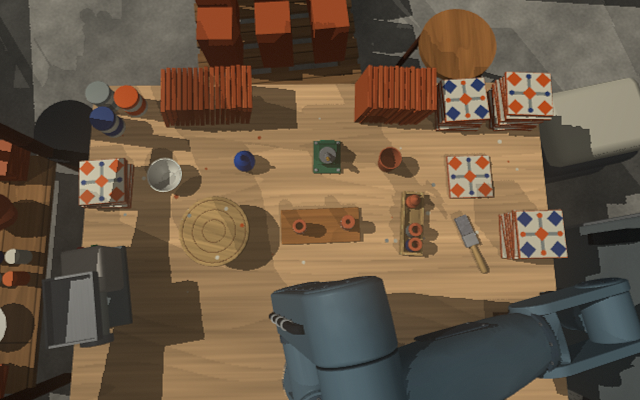

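```bash
cat > h.py <<'E'
from bench import sensors, vision, ctrl
import cv2, numpy as np
from scipy.spatial.transform import Rotation as R
np.set_printoptions(precision=4,suppress=True)
def pose():
    o=sensors.get_obs(); return np.array(o["eef_pos"]),R.from_quat(np.roll(o["eef_rot"],-1))
def rays(name,uv,P=None):
    m=vision.camera_model(name);K=m["K"];uv=np.atleast_2d(uv).astype(float)
    d=(uv-K[:2,2])/K[0,0]
    if name=="wrist":
        r=np.linalg.norm(d,axis=1,keepdims=True)+1e-9
        d=np.c_[d/r*np.sin(r),np.cos(r)];H=m["hand_eye"];p,q=P
        return p+q.apply(H[:3,3]),q.apply(d@H[:3,:3].T)
    d=np.c_[d,np.ones(len(d))];E=m["extrinsics"]
    return -E[:3,:3].T@E[:3,3],d@E[:3,:3]
def onz(name,uv,z,P=None):
    o,d=rays(name,uv,P);z=np.asarray(z)
    return o+d*((z-o[2])/d[:,2])[:,None]
def proj(name,X,P=None):
    m=vision.camera_model(name);K=m["K"];X=np.atleast_2d(X)
    if name=="wrist":
        H=m["hand_eye"];c=(P[1].inv().apply(X-P[0])-H[:3,3])@H[:3,:3]
        n=np.linalg.norm(c[:,:2],axis=1,keepdims=True);return c[:,:2]/n*np.arctan2(n,c[:,2:])*K[0,0]+K[:2,2]
    c=X@m["extrinsics"][:3,:3].T+m["extrinsics"][:3,3];return c[:,:2]/c[:,2:]*K[0,0]+K[:2,2]
def down(yaw,tilt=0):
    "tool down; its y at heading yaw; tilt about that y"
    y=np.array([np.cos(yaw),np.sin(yaw),0]);z=np.array([0,0,-1.])
    r=R.from_matrix(np.c_[np.cross(y,z),y,z]);return R.from_rotvec(tilt*y)*r
def delta(p,q):
    p0,q0=pose();v=q0.inv()
    print("mm",(v.apply(np.asarray(p)-p0)*1000).round(1),"rad",(v*q).as_rotvec().round(4))
def snap(n):
    P=pose();im=vision.camera("wrist");cv2.imwrite(f"pics/{n}.png",im);np.savez(f"pics/{n}.npz",p=P[0],q=P[1].as_quat());return P,im
def load(n):
    d=np.load(f"pics/{n}.npz");return (d["p"],R.from_quat(d["q"])),cv2.imread(f"pics/{n}.png")
E
python3 - <<'E'
from h import *
print(onz("top",[(299,225),(348,221),(281,243),(361,240),(363,206),(281,210)],[.078,.078,.014,.014,.014,.014]))
print("crate",onz("top",[(402,253),(424,254),(404,194),(425,193)],.028))
print("wheel",onz("top",[(214,231)],.09),"pin",onz("top",[(326,155)],.1))
p,q=pose();print(q.as_matrix())
for yaw in(np.pi/2,-np.pi/2): delta([.42,-.05,.33],down(yaw))
im=cv2.imread("pics/top0.png")[130:275,160:450];cv2.imwrite("pics/t1.png",cv2.resize(im,None,fx=2.7,fy=2.7,interpolation=2))
E
```

```text
[[ 0.4573  0.0559  0.078 ]
 [ 0.4677 -0.0928  0.078 ]
 [ 0.4083  0.1148  0.014 ]
 [ 0.4144 -0.138   0.014 ]
 [ 0.5232 -0.1479  0.014 ]
 [ 0.5134  0.1149  0.014 ]]
crate [[ 0.3712 -0.2632  0.028 ]
 [ 0.3672 -0.3319  0.028 ]
 [ 0.5583 -0.2786  0.028 ]
 [ 0.5608 -0.3461  0.028 ]]
wheel [[0.4412 0.3087 0.09  ]] pin [[ 0.6691 -0.0288  0.1   ]]
[[ 0.9176  0.3975 -0.0003]
 [ 0.3975 -0.9176  0.0016]
 [ 0.0003 -0.0016 -1.    ]]
mm [ 365.4 -361.8  -98.8] rad [ 0.     -0.0022 -2.7328]
mm [ 365.4 -361.8  -98.8] rad [-0.0016 -0.      0.4088]
```

View pics/t1.png

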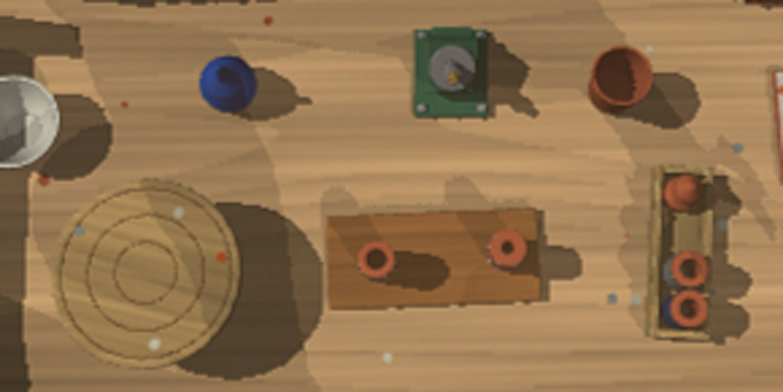

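Emit:
carry_out(deltas="180 -180 -100 0 0 0.2 0;365 -362 -99 0 0 0.409 0;365 -362 -99 0 0 0.409 0;365 -362 -99 0 0 0.409 0;365 -362 -99 0 0 0.409 0;365 -362 -99 0 0 0.409 0;365 -362 -99 0 0 0.409 0;365 -362 -99 0 0 0.409 0;365 -362 -99 0 0 0.409 0;365 -362 -99 0 0 0.409 0;365 -362 -99 0 0 0.409 0;365 -362 -99 0 0 0.409 0")

```text
time_s: 1.6
eef_pos: [0.4192, -0.0514, 0.3299]
eef_rot: [-0.0, 1.0, -0.001, -0.0]
wrist_force: [-0.8, -0.7, -0.5]
opening: 0.999
grasp_force: 0.0
```

```bash
python3 - <<'E'
from h import *
P,im=snap("w1");print(P[0],P[1].as_matrix(),sensors.get_obs()["time_s"])
print(proj("wrist",[[.457,.056,.078],[.467,-.093,.078],[.669,-.029,.1],[.48,-.306,.006]],P))
E
```

```text
[ 0.4192 -0.0514  0.3299] [[ 1.     -0.0021 -0.0008]
 [-0.0021 -1.      0.0001]
 [-0.0008 -0.0001 -1.    ]] 1.65
[[236.9017 139.3094]
 [352.4734 130.1305]
 [301.0425 -26.7983]
 [476.0504 125.1455]]
```

View pics/w1.png

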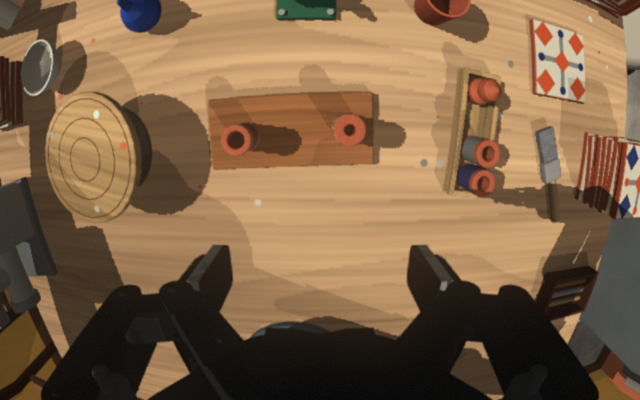

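Emit:
carry_out(deltas="140 0 40 0 0 0 0;140 0 40 0 0 0 0;140 0 40 0 0 0 0;140 0 40 0 0 0 0;140 0 40 0 0 0 0")

```text
time_s: 2.28
eef_pos: [0.5589, -0.051, 0.2905]
eef_rot: [0.0, 1.0, -0.001, -0.0]
wrist_force: [-0.8, -0.5, 0.6]
opening: 1.0
grasp_force: 0.0
```

```bash
python3 - <<'E'
from h import *
P,im=snap("w2");print(P[0],sensors.get_obs()["time_s"])
print(proj("wrist",[[.457,.056,.078],[.467,-.093,.078],[.669,-.029,.1],[.48,-.306,.006]],P))
print(proj("wrist",[[.457,.056,.078]],P))
cv2.imwrite("pics/w2c.png",cv2.resize(im[0:260,140:540],None,fx=2,fy=2,interpolation=2))
E
```

```text
[ 0.5589 -0.051   0.2905] 2.325
[[237.0761 251.3147]
 [353.1316 245.1563]
 [298.7887  75.5414]
 [478.9123 214.8621]]
[[237.0761 251.3147]]
```

View pics/w2c.png

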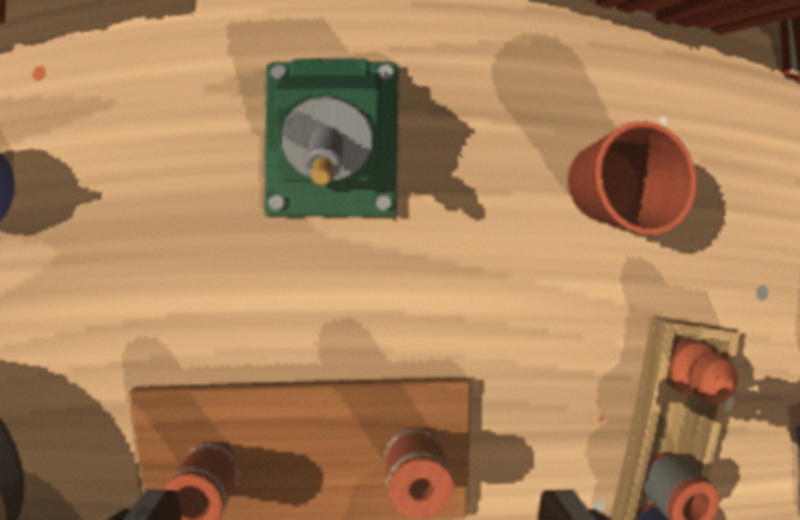

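```bash
cat >> h.py <<'E'
from scipy.optimize import least_squares
def fitc(p,r):
    f=least_squares(lambda c:np.hypot(p[:,0]-c[0],p[:,1]-c[1])-r,p.mean(0)[:2],loss="soft_l1",f_scale=.001)
    return f.x,np.sqrt(np.mean(f.fun**2))
def big(mask,near,maxd=40):
    cs,_=cv2.findContours(mask.astype(np.uint8),cv2.RETR_EXTERNAL,cv2.CHAIN_APPROX_NONE)
    cs=[c[:,0,:] for c in cs if len(c)>12 and np.linalg.norm(c[:,0,:].mean(0)-near)<maxd]
    return max(cs,key=len)
def rim(n,c0,z,r=.021,hue=8):
    "top-rim centre of a red tube near c0"
    P,im=load(n);hsv=cv2.cvtColor(im,cv2.COLOR_BGR2HSV)
    m=((hsv[...,0]<hue)|(hsv[...,0]>172))&(hsv[...,1]>110)&(hsv[...,2]>60)
    px=proj("wrist",[[*c0,z]],P)[0];pts=onz("wrist",big(m,px),z,P)[:,:2];cam=rays("wrist",px,P)[0][:2]
    c=np.array(c0)
    for _ in range(5):
        s=pts[((pts-c)@(c-cam)>-.002)&(np.linalg.norm(pts-c,axis=1)<.03)]
        c,e=fitc(s,r)
    return c,e,len(s)
E
cat > g.py <<'E'
from h import *
P,im=load("w2");hsv=cv2.cvtColor(im,cv2.COLOR_BGR2HSV)
for n in("w1","w2"):
  for c in([.457,.056],[.467,-.093]):
    try: print(n,rim(n,c,.078))
    except Exception as e: print(n,e)
sub=np.zeros(im.shape[:2],bool);sub[40:95,275:335]=1
m=sub&(hsv[...,1]<60)&(hsv[...,2]>70)
m=cv2.morphologyEx(m.astype(np.uint8),cv2.MORPH_OPEN,np.ones((3,3)))
c=big(m,(303,69),25);print("ell",cv2.fitEllipse(cv2.convexHull(c)))
n=np.array([-.5,0,np.sqrt(.75)]);ex=np.array([np.sqrt(.75),0,.5]);ey=np.array([0,1.,0])
o,d=rays("wrist",c,P)
C=np.array([.69,-.03,.062])
for _ in range(8):
    X=o+d*(((C-o)@n)/(d@n))[:,None]; Q=np.c_[(X-C)@ex,(X-C)@ey]
    k=np.abs(np.hypot(*Q.T)-.027)<.006 if _>2 else slice(None)
    f,e=fitc(Q[k],.027); C=C+f[0]*ex+f[1]*ey
    C=C+ (0.062-C[2])/ex[2]*0  # in-plane
    # slide along viewing ray to z=.062
    v=(C-o)/np.linalg.norm(C-o);C=C+v*(.062-C[2])/v[2]
print("flange",C,e)
b=sub&(hsv[...,0]>10)&(hsv[...,0]<30)&(hsv[...,1]>110)&(hsv[...,2]>90)
cb=big(b,(300,85),25);print("brass",cb.min(0),cb.max(0),cv2.minAreaRect(cb))
print("pred tip/shoulder px",proj("wrist",[C+.052*n,C+.037*n,C],P))
g=onz("wrist",np.array([(278,72),(386,72),(277,203),(384,202)])/2+[140,0],.02,P);print("screws",g, np.arctan2(*(g[0]-g[2])[1::-1]),np.arctan2(*(g[1]-g[3])[1::-1]),g.mean(0))
E
python3 g.py
```

```text
w1 max() iterable argument is empty
w1 max() iterable argument is empty
w2 max() iterable argument is empty
w2 max() iterable argument is empty
ell ((302.4610595703125, 68.64117431640625), (42.623497009277344, 45.959510803222656), 92.32191467285156)
flange [ 0.6814 -0.0308  0.062 ] 0.0011188838241646347
brass [296  79] [305  92] ((300.5, 85.5), (13.0, 9.0), 90.0)
pred tip/shoulder px [[300.1249  87.5325]
 [300.8406  81.6888]
 [302.4085  69.1067]]
screws [[ 0.7343  0.0025  0.02  ]
 [ 0.7331 -0.0687  0.02  ]
 [ 0.6445  0.0031  0.02  ]
 [ 0.6444 -0.0673  0.02  ]] -0.007702273416454586 -0.015747433015528015 [ 0.6891 -0.0326  0.02  ]
```

```bash
python3 - <<'E'
from h import *
P,im=load("w1");hsv=cv2.cvtColor(im,cv2.COLOR_BGR2HSV)
for u,v in((350,118),(340,130),(236,127),(226,139),(245,150),(235,160),(370,150),(300,110)): print((u,v),hsv[v,u])
m=((hsv[...,0]<9)|(hsv[...,0]>172))&(hsv[...,1]>110)&(hsv[...,2]>60)
for u,v in((350,130),(237,139)): print("\n".join("".join(".#"[int(x)] for x in r) for r in m[v-22:v+22,u-26:u+26]))
E
```

```text
(350, 118) [  8 169 183]
(340, 130) [  7 166 181]
(236, 127) [  8 167 185]
(226, 139) [  8 168 146]
(245, 150) [  7 167 171]
(235, 160) [ 13 158 150]
(370, 150) [ 13 156 163]
(300, 110) [ 12 159 141]
....................................................
....................................................
....................................................
....................................................
....................................................
....................................................
......................#######.......................
...................#############....................
.................##################.................
.................###################................
...............######################...............
...............#######################..............
..............#########################.............
.............###########################............
...........#############################............
...........#############################............
...........##############################...........
[... 3063 characters left out ...]
...........
..............#########..#############..............
..............#######################...............
...............#####################................
................###################.................
.................#################..................
...................#############....................
......................#######.......................
....................................................
....................................................
....................................................
....................................................
....................................................
....................................................
```

```bash
sed -i 's/hue=8/hue=10/' h.py; python3 g.py | head -4; python3 - <<'E'
from h import *
P,im=load("w1");hsv=cv2.cvtColor(im,cv2.COLOR_BGR2HSV)
# crate inner floor/walls: crop print; wheel ellipse
b,a=[(128,158),(92,128)],0
m=(hsv[...,0]>9)&(hsv[...,0]<30)&(hsv[...,1]>60)
g=onz("wrist",[(462,68),(501,73),(449,190),(460,82)],.028,P);print("crate corners",g)
cv2.imwrite("pics/c.png",np.hstack([cv2.resize(im[55:205,435:515],None,fx=4,fy=4,interpolation=2),cv2.resize(im[85:225,40:140],None,fx=4,fy=4,interpolation=2)[:600].copy() if 0 else cv2.copyMakeBorder(cv2.resize(im[85:225,40:150],None,fx=4,fy=4,interpolation=2),0,40,0,0,cv2.BORDER_CONSTANT)]))
E
```

```text
w1 (array([0.4571, 0.057 ]), np.float64(0.001005305017928672), 73)
w1 (array([ 0.468, -0.089]), np.float64(0.0010197176046634257), 92)
w2 (array([0.4608, 0.0536]), np.float64(0.004877208003670756), 64)
w2 (array([ 0.47 , -0.089]), np.float64(0.0010581588574024325), 62)
crate corners [[ 0.5672 -0.2667  0.028 ]
 [ 0.5689 -0.3392  0.028 ]
 [ 0.3762 -0.2545  0.028 ]
 [ 0.5448 -0.2632  0.028 ]]
```

View pics/c.png

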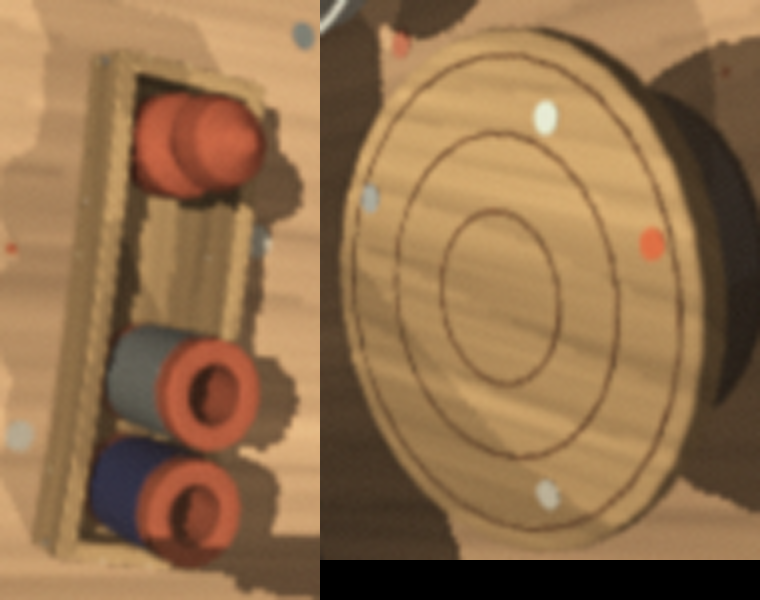

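Emit:
carry_out(deltas="-90 38 100 0 0 0 0;-90 38 170 0 0 0 0;-90 38 170 0 0 0 0;-90 38 170 0 0 0 0;-90 38 170 0 0 0 0;-90 38 252 0 0 0 0;-90 38 252 0 0 0 0;-90 38 252 0 0 0 0;-90 38 252 0 0 0 0")

```text
time_s: 3.45
eef_pos: [0.4723, -0.0892, 0.0409]
eef_rot: [0.001, 1.0, 0.0, 0.002]
wrist_force: [0.3, -0.0, -0.5]
opening: 1.003
grasp_force: 0.0
```

```bash
python3 - <<'E'
from h import *
P,im=snap("w3");print(P[0],sensors.get_obs()["time_s"])
print(rim("w3",[.469,-.089],.078), proj("wrist",[[.469,-.089,.078],[.457,.057,.078]],P)); print(rim("w3",[.457,.057],.078))
cv2.imwrite("pics/w3c.png",im[140:400,120:520])
E
```

```text
[ 0.4723 -0.0892  0.0409] 3.5
(array([ 0.4706, -0.0893]), np.float64(0.0014070724229330908), 270) [[320.1522 301.1333]
 [ 57.771  293.4732]]
(array([0.4581, 0.0556]), np.float64(0.0006455738035131234), 94)
```

View pics/w3c.png

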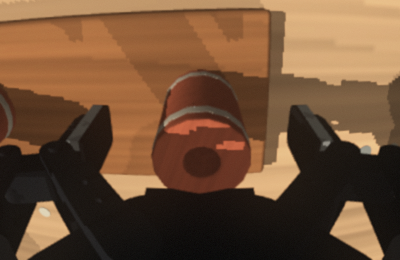

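Emit:
carry_out(deltas="0 0 0 0 0 0 0;0 0 0 0 0 0 0;0 0 0 0 0 0 1;0 0 0 0 0 0 1;0 0 0 0 0 0 1;0 0 0 0 0 0 1;0 0 0 0 0 0 1;0 0 0 0 0 0 1;0 0 0 0 0 0 1")

```text
time_s: 4.62
eef_pos: [0.4699, -0.0885, 0.0385]
eef_rot: [0.0, 1.0, -0.0, 0.0]
wrist_force: [0.7, -0.6, 4.3]
opening: 0.473
grasp_force: 60.6
```

```bash
python3 - <<'E'
from h import *
P,im=snap("w4");o=sensors.get_obs();print(P[0],P[1].as_quat(),o["opening"],o["grasp_force"])
# bore centre in tool frame, at top plane z=.078
hsv=cv2.cvtColor(im,cv2.COLOR_BGR2HSV)
sub=np.zeros(im.shape[:2],bool);sub[285:325,300:345]=1
for v in(280,290,295,300,305,310,315,320): print(v,hsv[v,320],hsv[v,305])
E
```

```text
[ 0.4699 -0.0885  0.0385] [ 1.     -0.0001  0.0003  0.0001] 0.47195516552367806 60.62251550378278
280 [  7 161 111] [  7 168 105]
290 [  7 160  62] [  8 170  69]
295 [  7 165  65] [  8 163  64]
300 [  7 161  65] [  7 169  62]
305 [  7 162  63] [  8 161  65]
310 [  8 169  65] [  8 164  76]
315 [  7 163  69] [  7 171 106]
320 [  7 166 103] [  7 168 106]
```

```bash
cat >> h.py <<'E'
C=np.array([.6814,-.0308,.062]);PSI=-.011
PR=R.from_rotvec([0,0,PSI])*R.from_rotvec([0,-np.pi/6,0])   # pin frame
TQ=PR*R.from_euler("x",np.pi)                                # tool on pin: x same, z=-n
def onpin(s,L,off=(0,0)):
    "TCP when the sleeve's lower end is s above the flange; L= lower end beyond TCP, off = sleeve axis in tool xy"
    return C+PR.apply([0,0,s+L])-TQ.apply([off[0],off[1],0])
def bore(n,box,ztool,vmax):
    P,im=load(n);v=cv2.cvtColor(im,cv2.COLOR_BGR2HSV)[...,2];u0,v0,u1,v1=box
    m=np.zeros(v.shape,np.uint8);m[v0:v1,u0:u1]=v[v0:v1,u0:u1]<vmax
    m=cv2.morphologyEx(m,cv2.MORPH_OPEN,np.ones((3,3)))
    c=max(cv2.findContours(m,0,1)[0],key=len);e=cv2.fitEllipse(c)
    o,d=rays("wrist",e[0],(np.zeros(3),R.identity()))
    return e,(o+d*((ztool-o[2])/d[:,2])[:,None])[0]
E
python3 - <<'E'
from h import *
print(bore("w4",(295,280,347,325),-.0395,90))
print(onpin(.085,.0245));delta(onpin(.085,.0245),TQ)
E
```

```text
(((319.8591613769531, 300.19610595703125), (31.654216766357422, 39.02486038208008), 91.41547393798828), array([-0.0011, -0.0003, -0.0395]))
[ 0.6267 -0.0302  0.1568]
mm [ 156.8  -58.3 -118.3] rad [-0.0026  0.5231  0.0107]
```

Emit:
carry_out(deltas="0 0 -60 0 0 0 1;0 0 -100 0 0 0 1;40 -15 -125 0 0.05 0 1;80 -30 -125 0 0.2 0 1;120 -45 -125 0 0.35 0 1;158 -58 -125 0 0.523 0.01 1;158 -58 -125 0 0.523 0.01 1;158 -58 -125 0 0.523 0.01 1;158 -58 -125 0 0.523 0.01 1;158 -58 -125 0 0.523 0.01 1")

```text
time_s: 5.92
eef_pos: [0.6278, -0.0309, 0.1637]
eef_rot: [0.0, 0.966, -0.005, 0.258]
wrist_force: [0.3, -0.2, -0.5]
opening: 0.472
grasp_force: 61.0
```

```bash
python3 - <<'E'
from h import *
P,im=snap("w5");print(P[0],P[1].as_quat(),sensors.get_obs()["opening"])
print("bore",bore("w5",(290,275,352,330),-.0395,90))
T=C+PR.apply([0,0,.052]);print("tip",T)
for n,f in(("top","top0"),("scene","scene0")):
    a=cv2.imread(f"pics/{f}.png");h=cv2.cvtColor(a,cv2.COLOR_BGR2HSV);p=proj(n,[T,C+PR.apply([0,0,.037]),C]);u,v=p[0].astype(int)
    print(n,p);print(a[v-7:v+8,u-7:u+8].tolist() if 0 else "")
    cv2.imwrite(f"pics/z{n}.png",cv2.resize(a[v-20:v+30,u-35:u+35],None,fx=5,fy=5,interpolation=0)); print("crop origin",u-35,v-20)
b=vision.camera("scene");u,v=proj("scene",[T])[0].astype(int);
a=[cv2.imread(f"pics/z{n}.png") for n in("top","scene")]
cv2.imwrite("pics/z.png",np.hstack([np.vstack(a),cv2.resize(b[v-60:v+65,u-55:u+55],None,fx=4,fy=4,interpolation=2)]))
E
```

```text
[ 0.6278 -0.0309  0.1637] [ 0.966  -0.0052  0.2584  0.0002] 0.4710554288085295
bore (((317.30572509765625, 299.52587890625), (27.736875534057617, 62.576507568359375), 102.36450958251953), array([-0.001 , -0.0013, -0.0395]))
tip [ 0.6554 -0.0305  0.107 ]
top [[326.7339 158.7153]
 [326.5712 157.4796]
 [326.1847 154.5434]]

crop origin 291 138
scene [[341.07   216.6876]
 [343.0817 221.3027]
 [347.976  232.5304]]

crop origin 306 196
```

View pics/z.png

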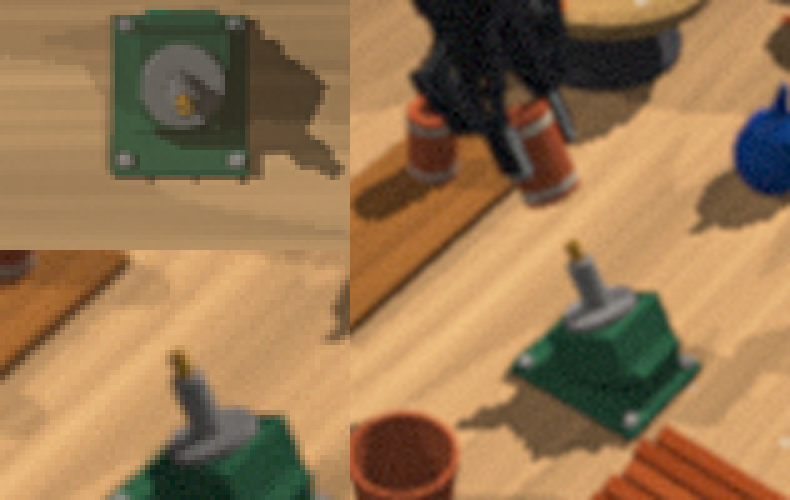

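```bash
python3 - <<'E'
from h import *
for s in(.056,.045,.039,.037): delta(onpin(s,.0245,(-.0008,0)),TQ)
E
```

```text
mm [-3.5 -0.4 34.3] rad [-0.0026  0.0007 -0.0004]
mm [-3.5 -0.4 45.3] rad [-0.0026  0.0007 -0.0004]
mm [-3.5 -0.4 51.3] rad [-0.0026  0.0007 -0.0004]
mm [-3.4 -0.4 53.3] rad [-0.0026  0.0007 -0.0004]
```

Emit:
carry_out(deltas="-3.5 -0.4 20 -0.003 0 0 1;-3.5 -0.4 34 -0.003 0 0 1;-3.5 -0.4 34 -0.003 0 0 1;-3.5 -0.4 38 -0.003 0 0 1;-3.5 -0.4 42 -0.003 0 0 1;-3.5 -0.4 46 -0.003 0 0 1;-3.5 -0.4 48 -0.003 0 0 1;-3.5 -0.4 48 -0.003 0 0 1;-3.5 -0.4 48 -0.003 0 0 1")

```text
time_s: 7.15
eef_pos: [0.6486, -0.0301, 0.12]
eef_rot: [0.001, 0.966, -0.005, 0.259]
wrist_force: [-1.1, -0.0, -1.9]
opening: 0.472
grasp_force: 61.0
```

```bash
python3 - <<'E'
from h import *
o=sensors.get_obs();P=pose();print(P[0],o["wrist_force"],o["torque"]);print("pin frame mm",PR.inv().apply(P[0]-C)*1000, "force pin frame",PR.inv().apply(o["wrist_force"]))
b=vision.camera("scene");T=C+PR.apply([0,0,.052]);u,v=proj("scene",[T])[0].astype(int)
cv2.imwrite("pics/s6.png",cv2.resize(b[v-50:v+40,u-50:u+50],None,fx=5,fy=5,interpolation=2))
E
```

```text
[ 0.6486 -0.0301  0.12  ] [-1.1306 -0.0085 -1.8901] [-0.0243  0.2943  0.0089]
pin frame mm [ 0.6008  0.3215 66.6628] force pin frame [-1.9241 -0.021  -1.0717]
```

View pics/s6.png

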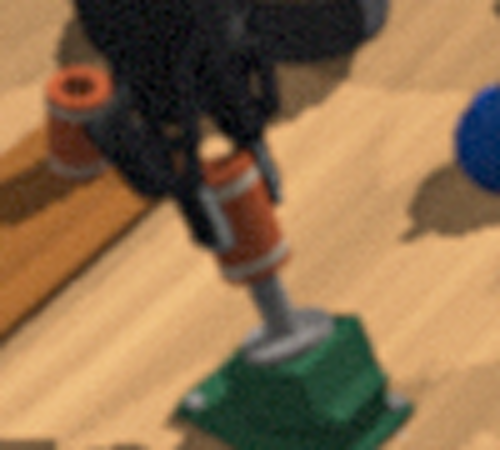

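Emit:
carry_out(deltas="-0.5 0 2 0 0 0 1;-0.5 0 3 0 0 0 1;-0.5 0 4 0 0 0 1;-0.5 0 4.5 0 0 0 1;-0.5 0 5 0 0 0 1;-0.5 0 5 0 0 0 1")

```text
time_s: 7.95
eef_pos: [0.6503, -0.0301, 0.1162]
eef_rot: [0.001, 0.966, -0.005, 0.258]
wrist_force: [-12.6, 0.6, 10.8]
opening: 0.471
grasp_force: 62.9
```

```bash
python3 - <<'E'
from h import *
P,_=load("w1");print(onz("wrist",[(85,159.3)],.09,P))
p,q=pose();print(PR.inv().apply(p-C)*1000-[0,0,24.5],PR.inv().apply(sensors.get_obs()["wrist_force"]))
delta([.41,.305,.26],down(-np.pi/2))
delta([.58,.0,.26],down(-np.pi/2))
E
```

```text
[[0.443  0.3098 0.09  ]]
[ 0.142   0.343  37.9494] [-5.5412  0.4236 15.6512]
mm [-139.4 -332.5 -246.5] rad [ 0.003  -0.5228 -0.0104]
mm [  10.6  -29.3 -159.9] rad [ 0.003  -0.5228 -0.0104]
```

Emit:
carry_out(deltas="0 0 -30 0 0 0 1;0 0 -75 0 0 0 1;0 -20 -130 0 -0.1 0 1;-30 -80 -160 0 -0.25 0 1;-60 -130 -180 0 -0.4 -0.01 1;-80 -190 -200 0 -0.523 -0.01 1;-110 -240 -220 0.003 -0.523 -0.01 1;-139 -300 -246 0.003 -0.523 -0.01 1;-139 -332 -246 0.003 -0.523 -0.01 1;-139 -332 -246 0.003 -0.523 -0.01 1;-139 -332 -246 0.003 -0.523 -0.01 1;-139 -332 -246 0.003 -0.523 -0.01 1")

```text
time_s: 9.45
eef_pos: [0.4115, 0.3036, 0.2589]
eef_rot: [0.0, 1.0, -0.001, -0.0]
wrist_force: [-0.1, -0.0, -0.5]
opening: 0.474
grasp_force: 62.9
```

```bash
python3 - <<'E'
from h import *
P,im=snap("w7");print(P[0],P[1].as_quat(),sensors.get_obs()["time_s"])
print(proj("wrist",[[.443,.31,.09]],P))
cv2.imwrite("pics/w7c.png",cv2.resize(im[60:360,120:520],None,fx=1.5,fy=1.5,interpolation=2))
E
```

```text
[0.4115 0.3036 0.2589] [ 1.     -0.0013 -0.0001  0.    ] 9.5
[[313.3371 150.784 ]]
```

View pics/w7c.png

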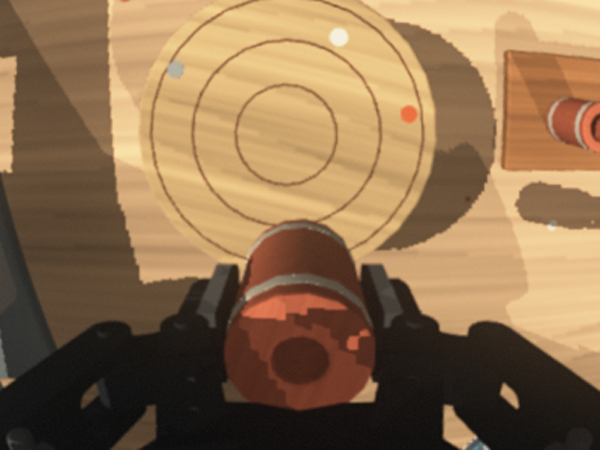

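```bash
python3 - <<'E'
from h import *
P,im=load("w7");g=cv2.cvtColor(im,cv2.COLOR_BGR2GRAY)
w=onz("wrist",[(310.7,149.4)],.09,P)[0]
# refine: dark ring pixels near radius ~ ring
dark=cv2.morphologyEx(g,cv2.MORPH_BLACKHAT,np.ones((5,5)))>18
vv,uu=np.nonzero(dark);X=onz("wrist",np.c_[uu,vv],.09,P)[:,:2];r=np.hypot(*(X-w[:2]).T)
print(w,np.histogram(r,np.arange(.02,.1,.004)))
for lo,hi in((.028,.045),(.055,.075)):
    k=X[(r>lo)&(r<hi)];f=least_squares(lambda c:np.hypot(k[:,0]-c[0],k[:,1]-c[1])-c[2],[*w[:2],(lo+hi)/2],loss="soft_l1",f_scale=.0005);print(f.x,len(k));
w[:2]=f.x[:2]
delta([w[0]+.0008,w[1],.118],down(-np.pi/2));delta([w[0]+.0008,w[1],.1145],down(-np.pi/2))
E
```

```text
[0.4444 0.3126 0.09  ] (array([   0,    0,    8,  535,    2,    0,    0,    0,    0,    0,  584,
        423,   17,   10,    4,    0,    0,   62, 1185]), array([0.02 , 0.024, 0.028, 0.032, 0.036, 0.04 , 0.044, 0.048, 0.052,
       0.056, 0.06 , 0.064, 0.068, 0.072, 0.076, 0.08 , 0.084, 0.088,
       0.092, 0.096]))
[0.4439 0.3132 0.034 ] 545
[0.444  0.3131 0.0639] 1030
mm [ 33.1  -9.7 140.9] rad [-0.      0.0002 -0.0029]
mm [ 33.1  -9.7 144.4] rad [-0.      0.0002 -0.0029]
```

Emit:
carry_out(deltas="33 -9.7 50 0 0 -0.003 1;33 -9.7 100 0 0 -0.003 1;33 -9.7 130 0 0 -0.003 1;33 -9.7 138 0 0 -0.003 1;33 -9.7 140 0 0 -0.003 1;33 -9.7 141 0 0 -0.003 1;33 -9.7 142 0 0 -0.003 1;33 -9.7 142 0 0 -0.003 1;33 -9.7 142 0 0 -0.003 1")

```text
time_s: 10.62
eef_pos: [0.4442, 0.3144, 0.1174]
eef_rot: [-0.0, 1.0, 0.001, 0.0]
wrist_force: [-0.7, -0.7, -1.4]
opening: 0.475
grasp_force: 62.8
```

Emit:
carry_out(deltas="0.3 1.2 0.5 0 0 0 1;0.3 1.2 1 0 0 0 1;0.3 1.2 1.5 0 0 0 1;0.3 1.2 2 0 0 0 1;0.3 1.2 2 0 0 0 1")

```text
time_s: 11.25
eef_pos: [0.4443, 0.3131, 0.115]
eef_rot: [-0.0, 1.0, 0.001, -0.0]
wrist_force: [0.1, 0.2, -1.1]
opening: 0.474
grasp_force: 62.8
```

Emit:
carry_out(deltas="0.3 0 0.3 0 0 0 1;0.3 0 0.6 0 0 0 1;0.3 0 0.9 0 0 0 1;0.3 0 0.9 0 0 0 1")

```text
time_s: 11.75
eef_pos: [0.4448, 0.3131, 0.1146]
eef_rot: [-0.0, 1.0, 0.001, 0.0]
wrist_force: [-1.5, -0.7, 3.6]
opening: 0.471
grasp_force: 63.1
```

Emit:
carry_out(deltas="0 0 0 0 0 0 0.48;0 0 0 0 0 0 0.42;0 0 0 0 0 0 0.3;0 0 0 0 0 0 0;0 0 0 0 0 0 0;0 0 0 0 0 0 0;0 0 -40 0 0 0 0;0 0 -100 0 0 0 0;0 0 -130 0 0 0 0;0 0 -130 0 0 0 0;0 0 -130 0 0 0 0")

```text
time_s: 13.12
eef_pos: [0.4441, 0.3128, 0.243]
eef_rot: [0.0, 1.0, 0.001, -0.001]
wrist_force: [0.4, 0.4, -0.2]
opening: 1.0
grasp_force: 0.0
```

```bash
python3 - <<'E'
from h import *
P,im=snap("w8");print(P[0],P[1].as_quat(),sensors.get_obs()["time_s"])
print("sleeve on wheel",rim("w8",[.444,.313],.154))
t=onz("wrist",[(0,0)],.1,P)
print("left sleeve px",proj("wrist",[[.4575,.056,.078]],P));print(rim("w8",[.4575,.056],.078))
delta([.4585,.056,.15],down(-np.pi/2));delta([.4585,.056,.0385],down(-np.pi/2))
E
```

```text
[0.4441 0.3128 0.243 ] [ 1.      0.001  -0.0008  0.0002] 13.175
sleeve on wheel (array([0.4439, 0.3135]), np.float64(0.0013322778436081573), 141)
left sleeve px [[533.0385 174.027 ]]h.py:38: RuntimeWarning: Mean of empty slice.
  f=least_squares(lambda c:np.hypot(p[:,0]-c[0],p[:,1]-c[1])-r,p.mean(0)[:2],loss="soft_l1",f_scale=.001)
  ret = um.true_divide(
Traceback (most recent call last):
  File "h.py", line 52, in rim
    c,e=fitc(s,r)
        ~~~~^^^^^
  File "h.py", line 38, in fitc
    f=least_squares(lambda c:np.hypot(p[:,0]-c[0],p[:,1]-c[1])-r,p.mean(0)[:2],loss="soft_l1",f_scale=.001)
ValueError: Initial guess is outside of provided bounds
```

Emit:
carry_out(deltas="14 60 0 0 0 0 0;14 120 0 0 0 0 0;14 180 40 0 0 0 0;14 240 80 0 0 0 0;14 257 93 0 0 0 0;14 257 93 0 0 0 0;14 257 93 0 0 0 0;14 257 93 0 0 0 0")

```text
time_s: 14.18
eef_pos: [0.4596, 0.0571, 0.1516]
eef_rot: [-0.0, 1.0, 0.002, 0.0]
wrist_force: [1.2, 0.0, -0.7]
opening: 1.001
grasp_force: 0.0
```

```bash
python3 - <<'E'
from h import *
P,im=snap("w9");print(P[0],P[1].as_quat())
c,e,n=rim("w9",[.4575,.056],.078);print(c,e,n,proj("wrist",[[*c,.078]],P))
delta([*c,.0385],down(-np.pi/2))
E
```

```text
[0.4596 0.0571 0.1516] [ 1.      0.0018  0.0005 -0.0002]
[0.4577 0.0586] 0.000902173612461223 153 [[317.8909 212.3805]]
mm [ -2.1  -1.5 113.2] rad [-0.0003 -0.0012  0.0037]
```

Emit:
carry_out(deltas="-1.5 -0.8 60 0 0 0.003 0;-1.5 -0.8 113 0 0 0.003 0;-1.5 -0.8 113 0 0 0.003 0;-1.5 -0.8 113 0 0 0.003 0;-1.5 -0.8 113 0 0 0.003 0;-1.5 -0.8 113 0 0 0.003 1;-1.5 -0.8 113 0 0 0.003 1;-1.5 -0.8 113 0 0 0.003 1;-1.5 -0.8 113 0 0 0.003 1;-1.5 -0.8 113 0 0 0.003 1;-1.5 -0.8 113 0 0 0.003 1;-1.5 -0.8 113 0 0 0.003 1")

```text
time_s: 15.72
eef_pos: [0.4583, 0.0569, 0.0391]
eef_rot: [-0.0, 1.0, -0.0, 0.0]
wrist_force: [-3.4, 1.0, 9.5]
opening: 0.485
grasp_force: 59.7
```

```bash
python3 - <<'E'
from h import *
P,im=snap("w10");print(P[0],P[1].as_quat(),sensors.get_obs()["opening"])
Lz=P[0][2]-.014;print(Lz,bore("w10",(280,270,360,335),-(.064-Lz),90))
delta(onpin(.085,Lz),TQ)
E
```

```text
[0.4583 0.0569 0.0391] [ 1.     -0.0005  0.0004 -0.0001] 0.4866798957583797
0.025117261202652993 (((323.7158508300781, 294.3504638671875), (49.19940948486328, 72.01598358154297), 64.08544158935547), array([ 0.0013,  0.0012, -0.0389]))
mm [ 168.3   86.9 -118.1] rad [-0.0028  0.5228  0.0097]
```

Emit:
carry_out(deltas="0 0 0 0 0 0 1;0 0 -50 0 0 0 1;0 0 -100 0 0 0 1;40 20 -125 0 0.05 0 1;80 50 -125 0 0.2 0 1;120 70 -125 0 0.35 0 1;168.5 87 -125 -0.003 0.523 0.01 1;168.5 87 -125 -0.003 0.523 0.01 1;168.5 87 -125 -0.003 0.523 0.01 1;168.5 87 -125 -0.003 0.523 0.01 1;168.5 87 -125 -0.003 0.523 0.01 1")

```text
time_s: 17.15
eef_pos: [0.6262, -0.0298, 0.1635]
eef_rot: [0.001, 0.966, -0.005, 0.259]
wrist_force: [0.4, 0.6, -0.5]
opening: 0.485
grasp_force: 61.1
```

```bash
python3 - <<'E'
from h import *
P,im=snap("w11");print(P[0],P[1].as_quat(),sensors.get_obs()["opening"],sensors.get_obs()["wrist_force"])
for s in(.056,.045,.0): delta(onpin(s,.025,(-.0005,0)),TQ)
b=vision.camera("scene");T=C+PR.apply([0,0,.052]);u,v=proj("scene",[T])[0].astype(int)
a=cv2.resize(b[v-70:v+30,u-50:u+40],None,fx=4,fy=4,interpolation=2)
cv2.imwrite("pics/z11.png",np.hstack([a,cv2.resize(im[230:350,270:370],None,fx=3.333,fy=3.333,interpolation=2)]))
E
```

```text
[ 0.6262 -0.0298  0.1635] [ 0.966  -0.005   0.2586  0.0014] 0.48834878663247544 [-0.7166  0.3879 -1.0797]
mm [-2.3  0.4 34.4] rad [-0.0002  0.0006  0.0005]
mm [-2.3  0.5 45.4] rad [-0.0002  0.0006  0.0005]
mm [-2.3  0.5 90.4] rad [-0.0002  0.0006  0.0005]
```

View pics/z11.png

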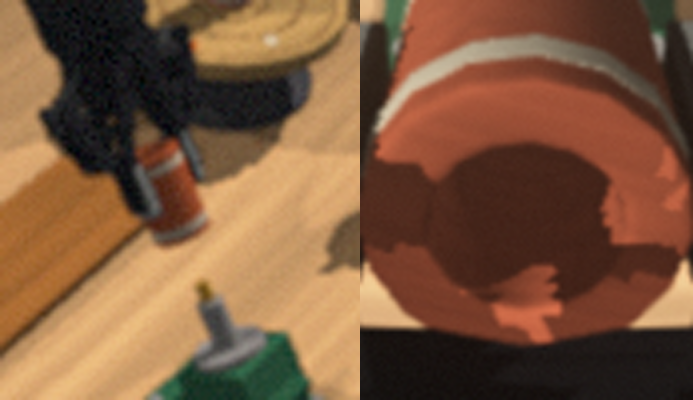

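```bash
python3 - <<'E'
import h
from h import *
I=(np.zeros(3),R.identity());ld=h.load
h.load=lambda n:(I,ld(n)[1])
for n,z in(("w4",-.0395),("w5",-.0395),("w7",-.0395),("w10",-.039),("w11",-.039)):
    print(n,rim(n,[0,0],z))
    im=ld(n)[1];s=im.astype(int);hsv=cv2.cvtColor(im,cv2.COLOR_BGR2HSV)
    w=(hsv[...,1]<75)&(hsv[...,2]>90);w[:200]=0;w[320:]=0;w[:,:275]=0;w[:,365:]=0
    vv,uu=np.nonzero(w);b=[(u,int(np.median(vv[uu==u]))) for u in range(290,351,15) if (uu==u).any()];print("  band",b)
E
```

```text
w4 (array([ 0.0007, -0.0006]), np.float64(0.0012954590590699517), 276)
  band [(290, 252), (305, 246), (320, 245)]
w5 (array([ 0.0006, -0.0005]), np.float64(0.0012370470885317774), 274)
  band [(290, 211), (305, 208), (320, 209), (335, 208), (350, 204)]
w7 (array([ 0.0006, -0.0006]), np.float64(0.001357903901301594), 275)
  band [(290, 252), (305, 246), (320, 244), (335, 246)]
w10 (array([ 0.001 , -0.0005]), np.float64(0.0010106759140131776), 277)
  band [(290, 251), (305, 244), (320, 242), (335, 211)]
w11 (array([ 0.001 , -0.0005]), np.float64(0.0010145845201015755), 273)
  band [(290, 214), (305, 207), (320, 208), (335, 207), (350, 203)]
```

Emit:
carry_out(deltas="-2.8 0.4 20 0 0 0 1;-2.8 0.4 34 0 0 0 1;-2.8 0.4 34 0 0 0 1;-2.8 0.4 38 0 0 0 1;-2.8 0.4 42 0 0 0 1;-2.8 0.4 46 0 0 0 1;-2.8 0.4 49 0 0 0 1;-2.8 0.4 50 0 0 0 1;-2.8 0.4 51 0 0 0 1;-2.8 0.4 51 0 0 0 1;-2.8 0.4 51 0 0 0 1")

```text
time_s: 18.62
eef_pos: [0.6492, -0.0309, 0.1176]
eef_rot: [0.001, 0.966, -0.005, 0.259]
wrist_force: [0.1, 0.6, -0.6]
opening: 0.481
grasp_force: 61.1
```

```bash
cat > st.py <<'E'
from h import *
o=sensors.get_obs();P=pose();print(o["time_s"],"pin mm",PR.inv().apply(P[0]-C)*1000-[0,0,25],"F",PR.inv().apply(o["wrist_force"]),"M",PR.inv().apply(o["torque"]));delta(onpin(0,.025),TQ)
E
python3 st.py
```

```text
18.625 pin mm [-0.098  -0.4446 39.2149] F [-0.2361  0.6243 -0.6114] M [-0.013   0.3275  0.0212]
mm [ 0.1 -0.5 39.2] rad [ 0.0002  0.0005 -0.0002]
```

Emit:
carry_out(deltas="0 -0.4 1 0 0 0 1;0 -0.4 2 0 0 0 1;0 -0.4 3 0 0 0 1;0 -0.4 4 0 0 0 1;0 -0.4 5 0 0 0 1;0 -0.4 6 0 0 0 1;0 -0.4 6 0 0 0 1")

```text
time_s: 19.5
eef_pos: [0.6522, -0.0305, 0.1122]
eef_rot: [0.001, 0.966, -0.005, 0.258]
wrist_force: [0.7, -0.1, -1.2]
opening: 0.484
grasp_force: 61.1
```

```bash
python3 st.py
```

```text
19.5 pin mm [-0.2362 -0.0321 33.0569] F [ 0.0162 -0.1153 -1.3525] M [0.0053 0.3144 0.0323]
mm [ 0.3 -0.  33.1] rad [ 0.0001  0.0007 -0.0002]
```

Past the shoulder without force: good sleeve. Continue down.

Emit:
carry_out(deltas="0.2 0 4 0 0 0 1;0.2 0 8 0 0 0 1;0.2 0 12 0 0 0 1;0.2 0 16 0 0 0 1;0.2 0 20 0 0 0 1;0.2 0 24 0 0 0 1;0.2 0 28 0 0 0 1;0.2 0 30 0 0 0 1;0.2 0 30 0 0 0 1;0.2 0 30 0 0 0 1")

```text
time_s: 20.75
eef_pos: [0.6674, -0.0307, 0.0865]
eef_rot: [0.001, 0.966, -0.005, 0.259]
wrist_force: [-0.1, 0.4, -1.2]
opening: 0.486
grasp_force: 61.1
```

```bash
python3 st.py
```

```text
20.75 pin mm [ 0.107  -0.0452  3.2225] F [-0.6823  0.4468 -0.985 ] M [-0.0092  0.3022  0.0002]
mm [-0.1 -0.   3.2] rad [ 0.0002  0.0005 -0.0002]
```

Emit:
carry_out(deltas="0 0 0.7 0 0 0 1;0 0 1.3 0 0 0 1;0 0 1.8 0 0 0 1;0 0 2.3 0 0 0 1;0 0 2.6 0 0 0 1;0 0 2.6 0 0 0 1")

```text
time_s: 21.5
eef_pos: [0.6683, -0.0307, 0.0848]
eef_rot: [0.001, 0.966, -0.005, 0.258]
wrist_force: [-9.7, 0.3, 9.1]
opening: 0.481
grasp_force: 62.3
```

```bash
python3 st.py
```

```text
21.5 pin mm [ 0.0904 -0.0206  1.2616] F [-3.8166  0.2409 12.7198] M [-0.1135  0.8596  0.031 ]
mm [-0.1 -0.   1.3] rad [0.     0.0007 0.0002]
```

```bash
python3 - <<'E'
from h import *
delta([.43,-.305,.25],down(-np.pi/2-.065))
delta([.58,-.05,.25],down(-np.pi/2-.065))
E
```

```text
mm [-121.4  276.9 -260.6] rad [-0.0141 -0.5227  0.053 ]
mm [   6.1   20.3 -187.1] rad [-0.0141 -0.5227  0.053 ]
```

Emit:
carry_out(deltas="0 0 -40 0 0 0 1;0 0 -80 0 0 0 1;0 0 -110 0 0 0 1;0 20 -170 0 -0.1 0 1;-20 70 -190 -0.005 -0.25 0.02 1;-50 130 -210 -0.01 -0.4 0.03 1;-80 190 -230 -0.014 -0.523 0.053 1;-121 240 -260 -0.014 -0.523 0.053 1;-121 277 -260 -0.014 -0.523 0.053 1;-121 277 -260 -0.014 -0.523 0.053 1;-121 277 -260 -0.014 -0.523 0.053 1;-121 277 -260 -0.014 -0.523 0.053 1")

```text
time_s: 23.0
eef_pos: [0.4313, -0.3039, 0.2488]
eef_rot: [-0.0, 0.999, -0.032, -0.0]
wrist_force: [-0.4, 0.3, -0.8]
opening: 0.485
grasp_force: 65.4
```

```bash
python3 - <<'E'
from h import *
P,im=snap("w12");print(P[0],P[1].as_quat(),sensors.get_obs()["opening"],sensors.get_obs()["time_s"])
c=np.array([.485,-.303,.006]);print(proj("wrist",[c],P))
cv2.imwrite("pics/w12c.png",cv2.resize(im[40:240,220:420],None,fx=3,fy=3,interpolation=2))
E
```

```text
[ 0.4313 -0.3039  0.2488] [ 0.9995 -0.0319 -0.0001 -0.0003] 0.48302233333273437 23.05
[[316.3442 125.8649]]
```

View pics/w12c.png

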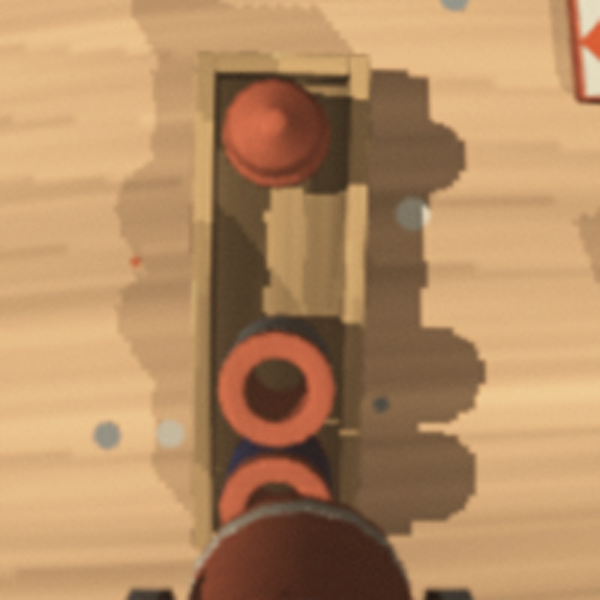

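```bash
python3 - <<'E'
from h import *
P,im=load("w12");f=lambda a,z:onz("wrist",np.array(a)/3+[220,40]-[.33,.33],z,P)[:,:2]
w=f([(198,54),(369,56),(193,480),(363,320),(216,75),(350,75),(211,500),(345,310)],.028);print(w)
l=w[0]-w[2];r=w[1]-w[3];print("yaw",np.arctan2(l[1],l[0]),np.arctan2(r[1],r[0]))
print("grey bore",f([(276,389)],.07),rim("w12",f([(276,389)],.07)[0],.07))
for y in(-.075,-.065,-.055):
    u=np.array([np.cos(y),np.sin(y)]);v=np.array([-u[1],u[0]])
    A=w@v;mid=(A[[0,2]].mean()+A[[1,3]].mean())/2;mid2=(A[[4,6]].mean()+A[[5,7]].mean())/2
    far=(w[:2]@u).mean();print(y,"widths",A[[0,2]]-A[[1,3]],A[[4,6]]-A[[5,7]],"from far end",u*(far-.101+.022)+v*mid,u*(far-.101+.022)+v*mid2)
g=rim("w12",f([(276,389)],.07)[0],.07)[0];u=np.array([np.cos(-.065),np.sin(-.065)]);print("from grey",g+.047*u)
hsv=cv2.cvtColor(im,cv2.COLOR_BGR2HSV);m=((hsv[...,0]<10)|(hsv[...,0]>172))&(hsv[...,1]>110)&(hsv[...,2]>60)
c=big(m,np.array([277,133])/3+[220,40],10);X=onz("wrist",c,.012,P)[:,:2];print("finial",cv2.minEnclosingCircle(X.astype(np.float32)),"near end",(X@u).min(), "grey far end",g@u+.021)
E
```

```text
[[ 0.5692 -0.2731]
 [ 0.5639 -0.3386]
 [ 0.3994 -0.2579]
 [ 0.4601 -0.3302]
 [ 0.5601 -0.2795]
 [ 0.5566 -0.3308]
 [ 0.3905 -0.2645]
 [ 0.4645 -0.3234]]
yaw -0.08921783340992613 -0.08101890148070362
grey bore [[ 0.4424 -0.2959]] (array([ 0.4418, -0.296 ]), np.float64(0.00198940956028463), 132)
-0.075 widths [0.0657 0.0675] [0.0514 0.0531] from far end [ 0.4878 -0.2992] [ 0.4878 -0.2992]
-0.065 widths [0.0657 0.0682] [0.0514 0.0539] from far end [ 0.4878 -0.2993] [ 0.4878 -0.2992]
-0.055 widths [0.0657 0.0688] [0.0514 0.0547] from far end [ 0.4878 -0.2994] [ 0.4878 -0.2993]
from grey [ 0.4887 -0.299 ]
finial ((0.5372439026832581, -0.3002428412437439), 0.022245025262236595) near end 0.5343253208650752 grey far end 0.4810650729106437
```

```bash
python3 - <<'E'
from h import *
for z in(.12,.0345): delta([.4885,-.2995,z],down(-np.pi/2-.085))
E
```

```text
mm [ 56.7  -7.9 128.9] rad [-0.0004  0.0001  0.0214]
mm [ 56.8  -7.9 214.4] rad [-0.0004  0.0001  0.0214]
```

Emit:
carry_out(deltas="56.7 -7.9 0 0 0 0.021 1;56.7 -7.9 40 0 0 0.021 1;56.7 -7.9 90 0 0 0.021 1;56.7 -7.9 120 0 0 0.021 1;56.7 -7.9 120 0 0 0.021 1;56.7 -7.9 120 0 0 0.021 1")

```text
time_s: 23.8
eef_pos: [0.489, -0.301, 0.1305]
eef_rot: [0.001, 0.999, -0.043, 0.001]
wrist_force: [-0.6, -0.3, -0.9]
opening: 0.48
grasp_force: 65.4
```

```bash
python3 - <<'E'
from h import *
P,im=snap("w13");print(sensors.get_obs()["wrist_force"],P[0],R.from_matrix((down(-np.pi/2-.085).inv()*P[1]).as_matrix()).as_rotvec())
for z in(.0345,.0315): delta([.4885,-.2995,z],down(-np.pi/2-.085))
E
```

```text
[ 0.0916 -0.2211  0.4435] [ 0.489  -0.301   0.1305] [-0.0012  0.0016  0.0004]
mm [-1.1 -2.1 96.6] rad [ 0.002  -0.0026 -0.0007]
mm [-1.2 -2.1 99.6] rad [ 0.002  -0.0026 -0.0007]
```

Emit:
carry_out(deltas="-0.7 -1.2 20 0 0 0 1;-0.7 -1.2 40 0 0 0 1;-0.7 -1.2 55 0 0 0 1;-0.7 -1.2 70 0 0 0 1;-0.7 -1.2 82 0 0 0 1;-0.7 -1.2 90 0 0 0 1;-0.7 -1.2 94 0 0 0 1;-0.7 -1.2 96 0 0 0 1;-0.7 -1.2 96 0 0 0 1;-0.7 -1.2 96 0 0 0 1")

```text
time_s: 25.1
eef_pos: [0.4876, -0.2998, 0.0333]
eef_rot: [0.0, 0.999, -0.043, 0.0]
wrist_force: [-0.3, -0.1, -0.7]
opening: 0.487
grasp_force: 65.4
```

Emit:
carry_out(deltas="0 0 0.5 0 0 0 1;0 0 1 0 0 0 1;0 0 1.5 0 0 0 1;0 0 1.5 0 0 0 1")

```text
time_s: 25.6
eef_pos: [0.4873, -0.2995, 0.0314]
eef_rot: [-0.0, 0.999, -0.043, -0.0]
wrist_force: [0.6, -0.0, -1.2]
opening: 0.483
grasp_force: 65.4
```

Emit:
carry_out(deltas="0 0 0.3 0 0 0 1;0 0 0.6 0 0 0 1;0 0 0.9 0 0 0 1;0 0 0.9 0 0 0 1")

```text
time_s: 26.1
eef_pos: [0.4874, -0.2996, 0.0312]
eef_rot: [-0.0, 0.999, -0.043, -0.0]
wrist_force: [-1.0, 1.9, 6.0]
opening: 0.484
grasp_force: 66.0
```

Emit:
carry_out(deltas="0 0 0 0 0 0 0.48;0 0 0 0 0 0 0.42;0 0 0 0 0 0 0.3;0 0 0 0 0 0 0.1;0 0 0 0 0 0 0.1;0 0 0 0 0 0 0.1;0 0 -40 0 0 0 0.1;0 0 -100 0 0 0 0.1;0 0 -160 0 0 0 0.1;-60 0 -220 0 0 0 0.1;-60 0 -220 0 0 0 0.1;-60 0 -220 0 0 0 0.1")

```text
time_s: 27.6
eef_pos: [0.4276, -0.2951, 0.2525]
eef_rot: [0.001, 0.999, -0.044, 0.001]
wrist_force: [0.1, 0.0, -0.1]
opening: 0.898
grasp_force: 0.0
```

```bash
python3 - <<'E'
from h import *
P,im=snap("w14");print(P[0],sensors.get_obs()["time_s"],sensors.get_obs()["opening"])
for n,c,z in(("placed",[.488,-.2995],.070),("grey",[.4418,-.296],.07),("blue",[.397,-.292],.07)):
    try: print(n,rim("w14",c,z),proj("wrist",[[*c,z]],P))
    except Exception as e: print(n,e)
hsv=cv2.cvtColor(im,cv2.COLOR_BGR2HSV);m=((hsv[...,0]<10)|(hsv[...,0]>172))&(hsv[...,1]>110)&(hsv[...,2]>60)
c=big(m,proj("wrist",[[.537,-.3,.03]],P)[0],15);print("finial",cv2.minEnclosingCircle(onz("wrist",c,.012,P)[:,:2].astype(np.float32)))
t=vision.camera("top");o=cv2.imread("pics/top0.png");d=cv2.absdiff(t,o).max(2);d[270:]=0
s=[cv2.boundingRect(c) for c in cv2.findContours((cv2.morphologyEx((d>40).astype(np.uint8),cv2.MORPH_OPEN,np.ones((3,3)))),0,1)[0]];print(s)
E
```

```text
[ 0.4276 -0.2951  0.2525] 27.65 0.9013041796137865
placed (array([ 0.4856, -0.2988]), np.float64(0.0008214636334572031), 112) [[318.5548 122.0801]]
grey (array([ 0.4422, -0.2959]), np.float64(0.0006391520319955611), 110) [[319.0742 165.8107]]
blue (array([ 0.3989, -0.2925]), np.float64(0.000811498310060945), 103) [[319.0033 206.3795]]
finial ((0.5375126600265503, -0.3013527989387512), 0.022787513211369514)
[(543, 265, 11, 5), (560, 251, 8, 7), (599, 250, 8, 14), (205, 226, 6, 6), (209, 225, 31, 16), (303, 223, 23, 15), (296, 223, 7, 6), (209, 222, 3, 3), (363, 221, 13, 13), (346, 220, 4, 3), (349, 219, 11, 13), (407, 213, 3, 5), (381, 170, 185, 100)]
```

```bash
python3 -c "
from bench import ctrl;print(ctrl.hand_in())"
```

```text
the job is handed in; nothing more can be done
None
```

Both sleeves are gauged and put away, and the job is handed in at about 28 s on the robot's clock: the one that stopped on the pin's shoulder stands at the banding-wheel centre, and the one that went home to the flange stands in the crate's empty place about 3 mm towards packed_grey; I viewed 12 pictures, two over the limit of 10.

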